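# Seat the rocking lid on the sweets counter

## Task

One of the four red-lidded sweets canisters on the counter is not properly closed: press the lids lightly near the edge with closed fingertips to find the one that rocks. Then push that lid straight down at its middle until it is fully home and level, and finish while still holding it down with the fingertips, so that the air trapped under it can leak out. Do not lift any lid, and leave everything else on the counter where it stands.

Things in the scene. Friction and masses are not known exactly. Their poses are not given: they have to be found in the camera images.
- lid_a_top (a point): one of four like red push-on lids; centre of its flat top, z up. Lid 108 mm across with a 12 mm skirt; clear sweets canister below it 100 mm across, on the same upright axis, heavy, does not slide or tip. Lid tops are 135 to 145 mm above the counter; canisters differ by some mm, so height does not tell which lid is loose. Top solid and bare: press straight down with closed fingers.
- lid_b_top (a point): one of four like red push-on lids; centre of its flat top, z up. About all four: one rides about 5 mm too high on its seal, level: 1 to 3 N at 35 to 40 mm from its centre tips it by about 0.1 rad (that side sinks 3 to 5 mm); let go, it levels again. A press there only rocks it.
- lid_c_top (a point): one of four like red push-on lids; centre of its flat top, z up. About all four: three lids are home: such a lid rests on its canister's rim (a circle of 46 mm radius) and stays level and firm wherever it is pressed inside that circle.
- lid_d_top (a point): one of four like red push-on lids; centre of its flat top, z up. About all four: to seat the loose one, a steady push of 9 to 16 N within 10 mm of its centre, at 30 mm/s or slower, slides it down about 5 mm until it stops hard on the rim; it then stays down. Counter equipment to 240 mm high stands at the left, right and back, at least 30 mm clear of every canister.
- bar_carton: bystander, loose, not to be disturbed: yellow and brown carton, 100 x 70 x 50 mm high; origin at the centre of its underside, long side along its x.
- biscuit_tube: bystander, loose, not to be disturbed: red biscuit tube standing upright, 52 mm across, 100 mm high; origin at the centre of its underside.
- mug: bystander, loose, not to be disturbed: white mug, 76 mm across, 85 mm high, handle towards its +y; origin at the centre of its underside.
- calculator: bystander, loose, not to be disturbed: black pocket calculator lying flat, 120 x 75 x 18 mm; origin at the centre of its underside, long side along its x.
- scoop: bystander, loose, not to be disturbed: serving spoon lying flat, 190 mm long along its x; origin on its underside, about half-way along.
- mint_tin: bystander, loose, not to be disturbed: small round green and silver tin, 61 mm across, 45 mm high; origin at the centre of its underside.

How it is judged:
By the outcome, as a careful person would: the job done as asked, in the order asked, and still so for the second after the job is handed in, while the arm keeps its last pose, push and grip.
It also fails if it takes over 48 s, if anything falls off the work surface, if the arm or the gripper's body presses on something with over 40 N, if the wrist force passes 120 N, or if a joint passes its speed limit or range.

## Robot

A 7-joint arm with a two-finger parallel gripper is mounted at the origin on the work surface. World frame = base frame: x ahead of the robot, y to its left, z up, the work surface at z = 0. Lengths are in m, angles in degrees, forces in N, time in s.
With the tool pointing down it reaches from about 0.35 to 0.9 m from the base axis. Payload 19.9 kg.
Tool frame: the origin (TCP) lies midway between the tips of the shut fingers; the grasp point (between the pads) lies 19 mm behind it; x points along the fingers, y is the direction in which the jaws open and shut, and the axes are right-handed (so a half turn about x gives the same grasp; the last joint's range is limited). The gripper opens to 94 mm and grips with 3 to 60 N. Pads are 16 mm wide; open, the fingers measure 119 mm over their backs; the gripper's body (75 mm by 177 mm) begins 78 mm behind the grasp point.
Start: joints at [62.71, 23.915, -0.59, 92.452, 0.269, 63.638, -3.037], TCP at [0.263, -0.567, 0.205] pointing down, gripper open.
Joint ranges: [-161.28, 161.28], [-22.2, 115.67], [-73.04, 71.86], [3.21, 147.25], [-68.34, 248.33], [10.77, 114.83], [-161.83, 161.83]. Speed limits (degrees/s): [108.29, 108.29, 136.94, 136.94, 172.46, 172.46, 172.46].

## Interface

Orientations are given as [roll, pitch, yaw] about the fixed x, y, z axes, in that order (R = Rz(yaw) Ry(pitch) Rx(roll)).
In Python, from cell import bot, cams gives the robot as it stands.
- The arm moves only by the tool apply_moves, never from a script. Its argument "series" is a list of rows, each a list of 3 entries, a list of its own where there are three numbers: the shift along the tool's x, y, z in cm, then the turn, a rotation vector about the tool's x, y, z in degrees, then the finger opening in cm, from 0 to 9.4. A call has 1 to 20 rows; each row is the pose to reach, as a shift and turn from the pose commanded when the call began, along the tool's axes at that moment; what a row does not reach only later rows make up. A row lasts 1/12 s, in which the tool goes at most 41.7 mm and 7.16 degrees, less where a joint would pass 70% of its speed; a pose out of reach is approached as far as the arm can. A call with a gripper value outside its range is refused whole. The fingers move at their own pace and stop on an object; the grip force is fixed at half the most. Time passes only in rows, so rows that repeat a pose let the fingers close. It gives the time, the measured TCP pose, the force and the opening at its end, in the units of the state.
- bot.observe(): the state, without advancing time (a new reading comes with each control period).
- cams.read_camera(name): name is "scene" or "top" or "wrist"; returns a dict with "img" (480x640x3 uint8, red, green, blue), "vfov" (degrees; the focal length in pixels is half the picture's height over the tangent of half this angle, whatever the lens; pixels are square), "cx", "cy" (the principal point, pixels), "xyz" and "attitude" of the camera in the world. Camera axes: x right, y up, looking along -z (the intrinsics and any distortion apply to the point x, -y, -z); pixel columns grow to the right and rows downward; lengths in m; the calibration is good to about 2 mm. A picture is of the moment at which its call begins. There is no depth.
- bot.finish_job(): hands the job in, once; it reports no verdict.
Trained networks look in a picture, given as the dict that the camera call returned (one of the last four; its "shot" number tells which), for a name from the list of things; names that differ only in an ending like _2 or _b are one class to them, and where a whole thing is asked for, a point or a joint stands for the part that bears it (a point fixed in the world has none). Each returns a list of dicts, best first, with "conf" (0 to 1); they miss things now and then, are a little off and sometimes report something else, mostly with a low value. They report only what shows in the picture. A call takes as long as a camera call.
- cams.silhouettes(picture, thing): "mask" (480x640 bool, what is visible of it).
- cams.pinpoint(picture, thing): "point" ([x, y, z] in m, in the coordinates of the camera as it stood for that picture, good to about 4 mm: a listed point, or the origin of a listed thing).
The state is a dict: "time_s": time; "joint_positions": joint angles; "dq": joint speeds; "joint_torque": joint torques, N m; "tcp_pos": TCP position; "tcp_rot": TCP orientation; "force": force on the tool from outside, world axes, zero at the start; "ft_torque": the same for the moment, N m; "grip_width": finger opening in m.
Only numpy, scipy, OpenCV 4.12 (cv2) and the standard library are available. Lean on these libraries where they do the work, as an engineer would, in place of code of your own. Each camera call takes 0.05 s, during which the arm holds its last target. There are 200 camera calls.

## Working session

There is one attempt and no reset: what is moved stays moved. The work goes in short steps, Python scripts to look and compute and a tool call to move; the robot and the scene stay as the last step left them, time stands still between calls to the robot, and variables do not carry over. Pictures are saved under pics/ and viewed, about 8 in all and at most 12, crops included, and the job is handed in when it is done.

Besides the shell and the picture viewer there is one more tool, called after "Request:" as name(argument=value, ...) on one line, values as JSON. apply_moves: Moves the arm, as the interface text tells. Its arguments: {"type":"object","properties":{"series":{"type":"array","items":{"type":"array"}}},"required":["series"]}

```bash
mkdir -p pics; cat > h.py <<'E'
import numpy as np, cv2
from scipy.spatial.transform import Rotation as R
from cell import bot, cams
def Rm(a): return R.from_euler('xyz',a,degrees=True).as_matrix()
def save(p,n): cv2.imwrite('pics/'+n,cv2.cvtColor(p['img'],cv2.COLOR_RGB2BGR))
E
python3 - <<'E'
from h import *
s=bot.observe()
for k,v in s.items(): print(k,v)
ims=[]
for n in ['scene','top','wrist']:
    p=cams.read_camera(n); save(p,n+'0.png'); print(n,{k:v for k,v in p.items() if k!='img'})
    try:
        M=Rm(p['attitude'])
        for t in ['lid_a_top','mug','bar_carton','biscuit_tube','calculator','scoop','mint_tin']:
            for d in cams.pinpoint(p,t): print(t,round(d['conf'],2),np.round(M@d['point']+p['xyz'],3))
    except Exception as e: print(e)
E
```

```text
time_s 0.0
joint_positions [62.70868371 23.94859204 -0.59169424 92.48516945  0.26973233 63.63615676
 -3.03521075]
dq [-0.03293826  0.01154376  0.07572196  0.0292363  -0.04868533 -0.03419071
 -0.00628522]
joint_torque [ 2.07960516e-04 -8.51262546e+01  6.38418216e-01 -4.25986469e+01
 -4.87855193e-02  1.86499686e-02  1.25926758e-04]
tcp_pos [ 0.26312693 -0.56650818  0.20482175]
tcp_rot [-85.82849718  89.93145191 119.08843571]
force [ 0.0723727  -0.23113378  0.81689517]
ft_torque [ 0.03060272 -0.03894653 -0.00916134]
grip_width 0.0940262981144393
scene {'vfov': 43.806756326370696, 'cx': 320.07362979412034, 'cy': 244.17644791864618, 'xyz': array([1.14342503, 0.43578652, 0.99867905]), 'attitude': array([ 37.72904037,   0.34153289, 126.0243419 ]), 'shot': 1}
lid_a_top 0.92 [ 0.48  -0.265  0.139]
mug 0.89 [ 0.624  0.08  -0.001]
bar_carton 0.96 [ 0.649 -0.266 -0.001]
biscuit_tube 0.94 [ 0.433 -0.077 -0.002]
calculator 0.84 [ 0.437  0.274 -0.001]
scoop 0.74 [0.732 0.142 0.001]
mint_tin 0.61 [ 0.728 -0.093 -0.001]
top {'vfov': 54.722327049508806, 'cx': 321.2072428940414, 'cy': 244.12230796242986, 'xyz': array([ 0.5009805 , -0.00406158,  1.02769438]), 'attitude': array([  5.52781172,   0.53262125, -89.39266274]), 'shot': 2}
lid_a_top 0.78 [ 0.474 -0.268  0.141]
mug 0.86 [ 0.632  0.081 -0.003]
bar_carton 0.67 [ 0.648 -0.265 -0.001]
biscuit_tube 0.56 [ 0.431 -0.074 -0.001]
calculator 0.63 [0.442 0.276 0.001]
scoop 0.88 [ 0.729  0.139 -0.001]
mint_tin 0.77 [ 0.724 -0.096 -0.003]
wrist {'vfov': 68.32452168292241, 'cx': 319.709095863093, 'cy': 232.48790274732258, 'xyz': array([ 0.34081435, -0.53075033,  0.38437492]), 'attitude': array([-1.66363888e+01, -6.15507780e-02, -6.51406978e+01]), 'shot': 3}
```

View pics/top0.png

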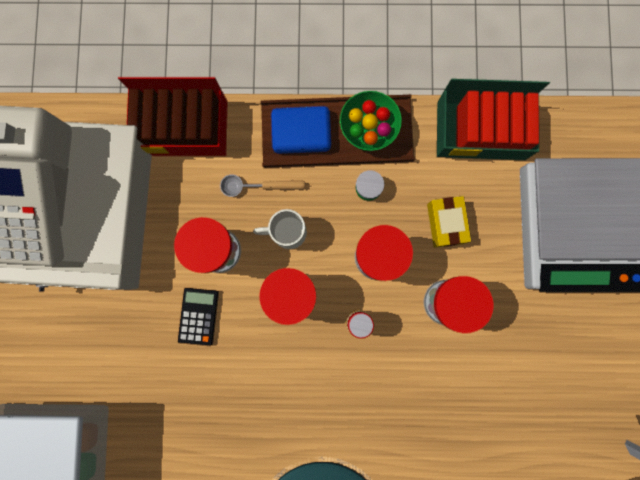

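View pics/scene0.png

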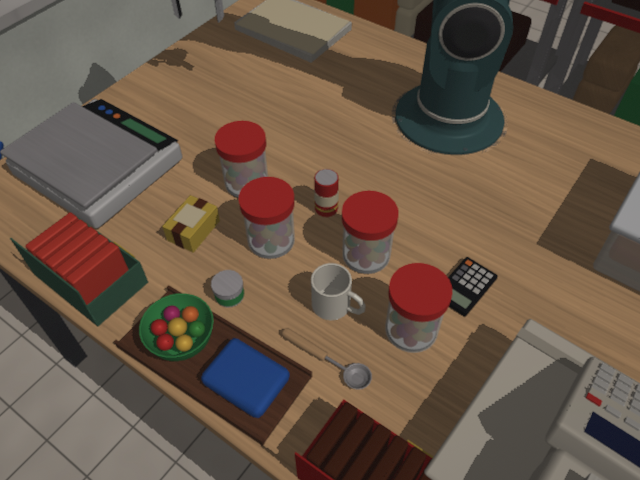

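```bash
python3 - <<'E'
from h import *
for n in ['scene','top']:
    p=cams.read_camera(n);M=Rm(p['attitude'])
    for t in ['lid_a_top','lid_b_top','lid_c_top','lid_d_top']:
        print(n,t,[(round(d['conf'],2),np.round(M@d['point']+p['xyz'],3)) for d in cams.pinpoint(p,t)])
    f=240/np.tan(np.radians(p['vfov']/2))
    for k,d in enumerate(cams.silhouettes(p,'lid_a_top')):
        m=d['mask']; v,u=np.nonzero(m)
        c=np.array([u.mean(),v.mean()])
        print(n,round(d['conf'],2),m.sum(),c.round(1),u.min(),u.max(),v.min(),v.max())
E
```

```text
scene lid_a_top [(0.69, array([ 0.478, -0.267,  0.141]))]
scene lid_b_top [(0.84, array([0.483, 0.071, 0.137]))]
scene lid_c_top [(0.58, array([0.584, 0.236, 0.143])), (0.38, array([ 0.731, -0.093,  0.003]))]
scene lid_d_top []
scene 0.68 2988 [420.  292.2] 389 452 263 321
scene 0.6 1771 [240.4 141.5] 215 266 121 162
top lid_a_top [(0.84, array([ 0.476, -0.268,  0.139]))]
top lid_b_top [(0.74, array([0.491, 0.066, 0.144]))]
top lid_c_top [(0.61, array([0.582, 0.236, 0.143]))]
top lid_d_top [(0.94, array([ 0.574, -0.117,  0.139]))]
top 0.69 2617 [463.5 304.6] 435 492 277 333
```

The top view shows the four lids at about (203,245), (288,296), (385,253) and (463,304). The till is left of the first and the scale right of the last. The scene view agrees. Next I refine the centres and work out the tool axes.

```bash
cat >> h.py <<'E'
def ray(p,u,v):
    f=240/np.tan(np.radians(p['vfov']/2)); d=np.array([(u-p['cx'])/f,-(v-p['cy'])/f,-1])
    return Rm(p['attitude'])@d
def toz(p,u,v,z): d=ray(p,u,v); return p['xyz']+d*(z-p['xyz'][2])/d[2]
def shift(target,s=None):
    s=s or bot.observe(); return (Rm(s['tcp_rot']).T@(np.array(target)-s['tcp_pos'])*100).round(2)
E
python3 - <<'E'
from h import *
s=bot.observe(); T=Rm(s['tcp_rot']); print(T.round(3))
g=dict(top=[(463,304),(288,296),(203,245),(385,253)],scene=[(241,140),(371,214),(420,292),(267,200)])
for n in g:
    p=cams.read_camera(n); h=cv2.cvtColor(p['img'],cv2.COLOR_RGB2HSV)
    m=((h[...,1]>200)&(h[...,2]>(190 if n=='top' else 100))&((h[...,0]<6)|(h[...,0]>174))).astype(np.uint8)
    k,l,st,c=cv2.connectedComponentsWithStats(m)
    for (u,v) in g[n]:
        i=l[v,u]; print(n,st[i],c[i].round(1),toz(p,*c[i],0.14 if n=='top' else .136).round(3))
        print('  till/scale')
    if n=='top':
        for q in [(148,180),(140,250),(522,200),(530,285),(120,290)]: print(q,toz(p,*q,0.1).round(3),toz(p,*q,0.0).round(3))
# desired tool: x down, y along +-world x
for sg in (1,-1):
    Y=np.array([sg,0,0]);X=np.array([0,0,-1]);Z=np.cross(X,Y);D=np.c_[X,Y,Z]
    print(sg,(R.from_matrix(T.T@D).as_rotvec(degrees=True)).round(2))
E
```

```text
[[-0.     0.421 -0.907]
 [ 0.    -0.907 -0.421]
 [-1.    -0.     0.   ]]
top [ 437  277   55   56 2296] [463.5 304.3] [ 0.475 -0.266  0.14 ]
  till/scale
top [ 260  268   55   56 2404] [286.9 296. ] [0.487 0.069 0.14 ]
  till/scale
top [ 175  218   54   55 2330] [201.4 244.5] [0.584 0.236 0.14 ]
  till/scale
top [ 357  225   55   55 2325] [384.1 251.9] [ 0.573 -0.116  0.14 ]
  till/scale
(148, 180) [0.719 0.361 0.1  ] [0.742 0.4   0.   ]
(140, 250) [0.575 0.37  0.1  ] [0.583 0.411 0.   ]
(522, 200) [ 0.684 -0.399  0.1  ] [ 0.704 -0.442  0.   ]
(530, 285) [ 0.513 -0.41   0.1  ] [ 0.515 -0.453  0.   ]
(120, 290) [0.495 0.407 0.1  ] [0.494 0.451 0.   ]
scene [     0      0    640    480 307199] [319.5 239.5] [0.598 0.032 0.136]
  till/scale
scene [     0      0    640    480 307199] [319.5 239.5] [0.598 0.032 0.136]
  till/scale
scene [     0      0    640    480 307199] [319.5 239.5] [0.598 0.032 0.136]
  till/scale
scene [     0      0    640    480 307199] [319.5 239.5] [0.598 0.032 0.136]
  till/scale
1 [-6.509e+01 -0.000e+00  1.000e-02]
-1 [1.1491e+02 1.0000e-02 0.0000e+00]
```

Request:
apply_moves(series=[[[2.5,-21.55,-33.5],[-65.1,0,0],0],[[2.5,-21.55,-33.5],[-65.1,0,0],0],[[2.5,-21.55,-33.5],[-65.1,0,0],0],[[2.5,-21.55,-33.5],[-65.1,0,0],0],[[2.5,-21.55,-33.5],[-65.1,0,0],0],[[2.5,-21.55,-33.5],[-65.1,0,0],0],[[2.5,-21.55,-33.5],[-65.1,0,0],0],[[2.5,-21.55,-33.5],[-65.1,0,0],0],[[2.5,-21.55,-33.5],[-65.1,0,0],0],[[2.5,-21.55,-33.5],[-65.1,0,0],0],[[2.5,-21.55,-33.5],[-65.1,0,0],0],[[2.5,-21.55,-33.5],[-65.1,0,0],0],[[2.5,-21.55,-33.5],[-65.1,0,0],0],[[2.5,-21.55,-33.5],[-65.1,0,0],0],[[2.5,-21.55,-33.5],[-65.1,0,0],0]])

```text
time_s: 3.15
tcp_pos: [0.4758, -0.2313, 0.1805]
tcp_rot: [-33.2, 90.0, -123.3]
force: [-0.8, 0.9, 0.0]
grip_width: 0.0008
```

Request:
apply_moves(series=[[[2.0,0,0],[0,0,0],0],[[3.0,0,0],[0,0,0],0],[[3.3,0,0],[0,0,0],0],[[3.4,0,0],[0,0,0],0],[[3.4,0,0],[0,0,0],0]])

```text
time_s: 3.57
tcp_pos: [0.4763, -0.2304, 0.1466]
tcp_rot: [-125.7, 90.0, 144.3]
force: [-0.9, -0.9, -0.0]
grip_width: 0.0005
```

Request:
apply_moves(series=[[[0.1,0,0],[0,0,0],0],[[0.2,0,0],[0,0,0],0],[[0.2,0,0],[0,0,0],0]])

```text
time_s: 3.82
tcp_pos: [0.4764, -0.2304, 0.1447]
tcp_rot: [58.6, 90.0, -31.4]
force: [-0.1, -0.6, -0.7]
grip_width: 0.0003
```

Request:
apply_moves(series=[[[0.1,0,0],[0,0,0],0],[[0.2,0,0],[0,0,0],0],[[0.2,0,0],[0,0,0],0]])

```text
time_s: 4.07
tcp_pos: [0.4763, -0.2303, 0.1423]
tcp_rot: [-119.3, 90.0, 150.7]
force: [0.3, 0.3, -0.0]
grip_width: 0.0002
```

Request:
apply_moves(series=[[[0.1,0,0],[0,0,0],0],[[0.1,0,0],[0,0,0],0]])

```text
time_s: 4.23
tcp_pos: [0.4764, -0.2303, 0.1416]
tcp_rot: [63.1, 90.0, -26.9]
force: [-1.8, -0.0, 5.8]
grip_width: 0.0004
```

Request:
apply_moves(series=[[[0.1,0,0],[0,0,0],0],[[0.1,0,0],[0,0,0],0]])

```text
time_s: 4.4
tcp_pos: [0.4765, -0.2302, 0.1413]
tcp_rot: [31.0, 90.0, -58.9]
force: [-6.4, 2.6, 16.4]
grip_width: -0.0002
```

Request:
apply_moves(series=[[[-2.5,0,0],[0,0,0],0],[[-2.5,2.5,-2.0],[0,0,0],0],[[-2.5,5.0,-4.0],[0,0,0],0],[[-2.5,7.5,-6.0],[0,0,0],0],[[-2.5,9.65,-7.75],[0,0,0],0],[[-2.0,9.65,-7.75],[0,0,0],0],[[-1.2,9.65,-7.75],[0,0,0],0],[[-0.7,9.65,-7.75],[0,0,0],0],[[-0.6,9.65,-7.75],[0,0,0],0],[[-0.6,9.65,-7.75],[0,0,0],0]])

```text
time_s: 5.23
tcp_pos: [0.5719, -0.1537, 0.1459]
tcp_rot: [-87.3, 89.9, -177.4]
force: [-0.2, -0.8, 0.2]
grip_width: 0.0006
```

Request:
apply_moves(series=[[[0.1,0,0],[0,0,0],0],[[0.1,0,0],[0,0,0],0]])

```text
time_s: 5.4
tcp_pos: [0.5726, -0.1533, 0.1456]
tcp_rot: [44.5, 90.0, -45.5]
force: [-0.0, -0.6, -0.8]
grip_width: 0.0002
```

Request:
apply_moves(series=[[[0.1,0,0],[0,0,0],0],[[0.1,0,0],[0,0,0],0]])

```text
time_s: 5.57
tcp_pos: [0.5727, -0.153, 0.1445]
tcp_rot: [42.1, 90.0, -47.9]
force: [0.1, -0.2, 0.4]
grip_width: 0.0007
```

Request:
apply_moves(series=[[[0.1,0,0],[0,0,0],0],[[0.1,0,0],[0,0,0],0]])

```text
time_s: 5.73
tcp_pos: [0.5727, -0.1528, 0.1433]
tcp_rot: [-100.7, 90.0, 169.3]
force: [0.0, 0.4, -0.2]
grip_width: 0.0007
```

Request:
apply_moves(series=[[[0.1,0,0],[0,0,0],0],[[0.1,0,0],[0,0,0],0]])

```text
time_s: 5.9
tcp_pos: [0.5727, -0.1527, 0.1423]
tcp_rot: [-113.7, 90.0, 156.3]
force: [-0.1, 0.9, -0.3]
grip_width: 0.0004
```

Request:
apply_moves(series=[[[0.1,0,0],[0,0,0],0],[[0.1,0,0],[0,0,0],0]])

```text
time_s: 6.07
tcp_pos: [0.5727, -0.1527, 0.1413]
tcp_rot: [-110.5, 90.0, 159.6]
force: [-1.0, -0.2, -0.3]
grip_width: 0.0006
```

Request:
apply_moves(series=[[[0.1,0,0],[0,0,0],0],[[0.1,0,0],[0,0,0],0]])

```text
time_s: 6.23
tcp_pos: [0.5727, -0.1527, 0.1402]
tcp_rot: [-111.6, 90.0, 158.4]
force: [-0.4, -0.6, -0.4]
grip_width: 0.0008
```

Request:
apply_moves(series=[[[0.1,0,0],[0,0,0],0],[[0.1,0,0],[0,0,0],0]])

```text
time_s: 6.4
tcp_pos: [0.5729, -0.1528, 0.1396]
tcp_rot: [57.9, 90.0, -32.1]
force: [-1.7, -0.8, 4.0]
grip_width: 0.0004
```

Request:
apply_moves(series=[[[0.1,0,0],[0,0,0],0],[[0.1,0,0],[0,0,0],0]])

```text
time_s: 6.57
tcp_pos: [0.573, -0.1529, 0.1393]
tcp_rot: [40.6, 90.0, -49.4]
force: [-5.5, -0.6, 14.2]
grip_width: 0.0006
```

Request:
apply_moves(series=[[[-2.5,0,0],[0,0,0],0],[[-2.5,-1.5,-3.5],[0,0,0],0],[[-2.5,-3.0,-7.0],[0,0,0],0],[[-2.5,-5.0,-10.5],[0,0,0],0],[[-2.5,-7.0,-14.5],[0,0,0],0],[[-2.5,-8.6,-18.5],[0,0,0],0],[[-2.5,-8.6,-18.5],[0,0,0],0],[[-1.8,-8.6,-18.5],[0,0,0],0],[[-1.2,-8.6,-18.5],[0,0,0],0],[[-0.8,-8.6,-18.5],[0,0,0],0],[[-0.8,-8.6,-18.5],[0,0,0],0],[[-0.8,-8.6,-18.5],[0,0,0],0]])

```text
time_s: 7.57
tcp_pos: [0.4868, 0.0314, 0.1459]
tcp_rot: [-101.7, 89.9, 168.2]
force: [0.2, -0.0, 0.0]
grip_width: 0.0003
```

Request:
apply_moves(series=[[[0.1,0,0],[0,0,0],0],[[0.1,0,0],[0,0,0],0]])

```text
time_s: 7.73
tcp_pos: [0.4869, 0.0319, 0.1454]
tcp_rot: [-148.1, 90.0, 121.8]
force: [-0.2, -0.0, -0.4]
grip_width: 0.0005
```

Request:
apply_moves(series=[[[0.1,0,0],[0,0,0],0],[[0.1,0,0],[0,0,0],0]])

```text
time_s: 7.9
tcp_pos: [0.4868, 0.0321, 0.1444]
tcp_rot: [-147.2, 90.0, 122.8]
force: [-0.1, -0.9, -0.6]
grip_width: 0.0003
```

Request:
apply_moves(series=[[[0.1,0,0],[0,0,0],0],[[0.1,0,0],[0,0,0],0]])

```text
time_s: 8.07
tcp_pos: [0.4867, 0.0322, 0.1434]
tcp_rot: [-109.7, 90.0, 160.3]
force: [-0.1, -0.3, 0.5]
grip_width: 0.0007
```

Request:
apply_moves(series=[[[0.1,0,0],[0,0,0],0],[[0.1,0,0],[0,0,0],0]])

```text
time_s: 8.23
tcp_pos: [0.4867, 0.0322, 0.1423]
tcp_rot: [-86.5, 90.0, -176.5]
force: [-0.3, -0.0, 0.3]
grip_width: 0.0003
```

Request:
apply_moves(series=[[[0.1,0,0],[0,0,0],0],[[0.1,0,0],[0,0,0],0]])

```text
time_s: 8.4
tcp_pos: [0.4867, 0.0322, 0.1413]
tcp_rot: [-101.3, 90.0, 168.7]
force: [-0.2, -1.0, -0.0]
grip_width: 0.0005
```

Request:
apply_moves(series=[[[0.1,0,0],[0,0,0],0],[[0.1,0,0],[0,0,0],0]])

```text
time_s: 8.57
tcp_pos: [0.4868, 0.0322, 0.1406]
tcp_rot: [33.1, 90.0, -56.9]
force: [-2.6, -1.2, 6.0]
grip_width: 0.0
```

Request:
apply_moves(series=[[[0.1,0,0],[0,0,0],0],[[0.1,0,0],[0,0,0],0]])

```text
time_s: 8.73
tcp_pos: [0.4869, 0.0321, 0.1402]
tcp_rot: [29.6, 90.0, -60.4]
force: [-7.1, -1.7, 21.5]
grip_width: 0.0002
```

Request:
apply_moves(series=[[[-2.4,0,0],[0,0,0],0],[[-2.4,2.0,-3.3],[0,0,0],0],[[-2.4,4.5,-7.0],[0,0,0],0],[[-2.4,7.0,-11.0],[0,0,0],0],[[-2.4,9.7,-16.7],[0,0,0],0],[[-2.4,9.7,-16.7],[0,0,0],0],[[-2.4,9.7,-16.7],[0,0,0],0],[[-1.5,9.7,-16.7],[0,0,0],0],[[-1.0,9.7,-16.7],[0,0,0],0],[[-0.7,9.7,-16.7],[0,0,0],0],[[-0.7,9.7,-16.7],[0,0,0],0],[[-0.7,9.7,-16.7],[0,0,0],0]])

```text
time_s: 9.73
tcp_pos: [0.5837, 0.1982, 0.1464]
tcp_rot: [-29.1, 90.0, -119.2]
force: [-0.4, -0.6, 0.7]
grip_width: 0.0003
```

Request:
apply_moves(series=[[[0.1,0,0],[0,0,0],0],[[0.1,0,0],[0,0,0],0]])

```text
time_s: 9.9
tcp_pos: [0.5838, 0.1989, 0.1457]
tcp_rot: [89.8, 90.0, -0.2]
force: [-0.6, -0.7, 0.2]
grip_width: 0.0006
```

Request:
apply_moves(series=[[[0.1,0,0],[0,0,0],0],[[0.1,0,0],[0,0,0],0]])

```text
time_s: 10.07
tcp_pos: [0.5838, 0.1991, 0.1445]
tcp_rot: [123.0, 90.0, 33.0]
force: [-0.2, 0.4, 0.1]
grip_width: 0.0005
```

Request:
apply_moves(series=[[[0.1,0,0],[0,0,0],0],[[0.1,0,0],[0,0,0],0]])

```text
time_s: 10.23
tcp_pos: [0.5837, 0.1992, 0.1433]
tcp_rot: [-87.8, 90.0, -177.8]
force: [0.0, 0.2, -0.5]
grip_width: 0.0008
```

Request:
apply_moves(series=[[[0.1,0,0],[0,0,0],0],[[0.1,0,0],[0,0,0],0]])

```text
time_s: 10.4
tcp_pos: [0.5837, 0.1992, 0.1423]
tcp_rot: [-86.3, 90.0, -176.3]
force: [0.8, -0.6, -0.1]
grip_width: 0.0006
```

Request:
apply_moves(series=[[[0.1,0,0],[0,0,0],0],[[0.1,0,0],[0,0,0],0]])

```text
time_s: 10.57
tcp_pos: [0.5837, 0.1992, 0.1413]
tcp_rot: [-74.0, 90.0, -164.0]
force: [0.0, -0.9, 0.4]
grip_width: 0.0003
```

Request:
apply_moves(series=[[[0.1,0,0],[0,0,0],0],[[0.1,0,0],[0,0,0],0]])

```text
time_s: 10.73
tcp_pos: [0.5838, 0.1991, 0.1403]
tcp_rot: [-33.1, 90.0, -123.1]
force: [-0.2, -0.6, -0.3]
grip_width: 0.0001
```

Request:
apply_moves(series=[[[0.1,0,0],[0,0,0],0],[[0.1,0,0],[0,0,0],0]])

```text
time_s: 10.9
tcp_pos: [0.5837, 0.1991, 0.1393]
tcp_rot: [-49.8, 90.0, -139.8]
force: [0.7, -0.7, 1.4]
grip_width: 0.0007
```

Request:
apply_moves(series=[[[0.1,0,0],[0,0,0],0],[[0.1,0,0],[0,0,0],0]])

```text
time_s: 11.07
tcp_pos: [0.5838, 0.199, 0.1384]
tcp_rot: [-5.6, 90.0, -95.6]
force: [-0.1, -2.7, 3.0]
grip_width: 0.0006
```

Request:
apply_moves(series=[[[0.1,0,0],[0,0,0],0],[[0.1,0,0],[0,0,0],0]])

```text
time_s: 11.23
tcp_pos: [0.584, 0.1991, 0.1379]
tcp_rot: [63.4, 90.0, -26.6]
force: [-2.3, -4.1, 11.3]
grip_width: 0.0005
```

Contact on C is softer (1.4, then 3.0, then 11 N). I'll check for tilt in the picture while it is pressed.

```bash
python3 - <<'E'
from h import *
p=cams.read_camera('scene'); save(p,'scene1.png')
a=cv2.imread('pics/scene0.png');b=cv2.imread('pics/scene1.png')
f=lambda i:cv2.resize(i[245:355,370:470],None,fx=4,fy=4,interpolation=cv2.INTER_CUBIC)
cv2.imwrite('pics/cmpC.png',np.hstack([f(a),f(b)]))
print(bot.observe()['force'],bot.observe()['tcp_pos'])
E
```

```text
[-2.38989614 -4.91432731 10.12288635] [0.58390513 0.199042   0.13796101]
```

View pics/cmpC.png

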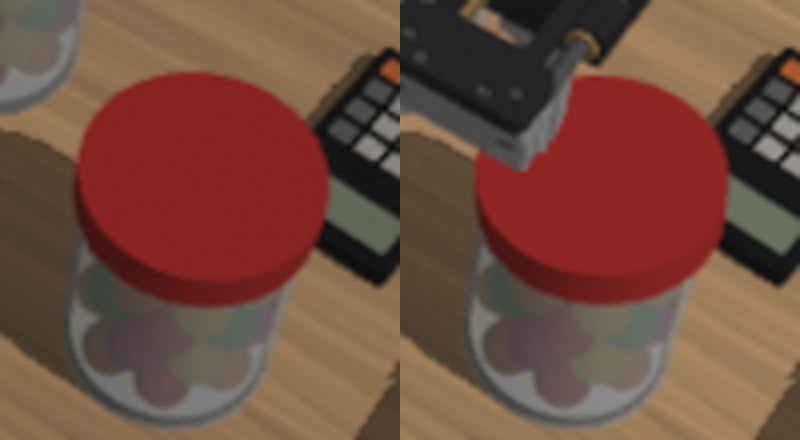

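The right view shows C tilted under the press: its far skirt edge, around (720,210) in the crop, has risen compared with the left view. So C is the loose lid. I'll release it and go to its centre.

Request:
apply_moves(series=[[[-0.4,0,0],[0,0,0],0],[[-1.0,0,0],[0,0,0],0],[[-1.8,0,0],[0,0,0],0],[[-1.8,0,-2.0],[0,0,0],0],[[-1.8,0,-3.7],[0,0,0],0],[[-1.8,0,-3.7],[0,0,0],0],[[-1.8,0,-3.7],[0,0,0],0],[[-1.4,0,-3.7],[0,0,0],0],[[-1.0,0,-3.7],[0,0,0],0],[[-0.9,0,-3.7],[0,0,0],0],[[-0.8,0,-3.7],[0,0,0],0],[[-0.8,0,-3.7],[0,0,0],0]])

```text
time_s: 12.28
tcp_pos: [0.5837, 0.2358, 0.1452]
tcp_rot: [-66.5, 90.0, -156.6]
force: [0.4, 0.1, 0.6]
grip_width: 0.0006
```

```bash
python3 - <<'E'
from h import *
p=cams.read_camera('scene'); save(p,'scene2.png')
for n in ('scene','top'):
    p=cams.read_camera(n);M=Rm(p['attitude'])
    for t in ('lid_c_top','lid_b_top'): print(n,t,[(round(d['conf'],2),np.round(M@d['point']+p['xyz'],3)) for d in cams.pinpoint(p,t)])
E
```

```text
scene lid_c_top [(0.79, array([0.584, 0.233, 0.142]))]
scene lid_b_top [(0.71, array([0.483, 0.071, 0.137])), (0.38, array([ 0.73 , -0.092,  0.002]))]
top lid_c_top [(0.89, array([0.582, 0.235, 0.144]))]
top lid_b_top [(0.91, array([0.49 , 0.067, 0.145])), (0.37, array([0.584, 0.236, 0.144]))]
```

Centre is (0.584, 0.235), confirmed. Now a slow push at the middle.

Request:
apply_moves(series=[[[0.1,0,0],[0,0,0],0],[[0.2,0,0],[0,0,0],0],[[0.3,0,0],[0,0,0],0],[[0.3,0,0],[0,0,0],0]])

```text
time_s: 12.97
tcp_pos: [0.5836, 0.2362, 0.1421]
tcp_rot: [-77.2, 90.0, -167.2]
force: [-0.7, -0.2, 0.7]
grip_width: 0.0006
```

Request:
apply_moves(series=[[[0.1,0,0],[0,0,0],0],[[0.1,0,0],[0,0,0],0]])

```text
time_s: 13.13
tcp_pos: [0.5838, 0.2363, 0.1416]
tcp_rot: [115.8, 90.0, 25.8]
force: [0.5, -0.9, 2.4]
grip_width: 0.0004
```

Request:
apply_moves(series=[[[0.1,0,0],[0,0,0],0],[[0.1,0,0],[0,0,0],0]])

```text
time_s: 13.3
tcp_pos: [0.5839, 0.2363, 0.1408]
tcp_rot: [104.3, 90.0, 14.3]
force: [-1.1, -1.0, 6.1]
grip_width: 0.0001
```

Request:
apply_moves(series=[[[0.1,0,0],[0,0,0],0],[[0.1,0,0],[0,0,0],0]])

```text
time_s: 13.47
tcp_pos: [0.5839, 0.2363, 0.1398]
tcp_rot: [109.3, 90.0, 19.4]
force: [-1.4, -0.2, 6.6]
grip_width: 0.0005
```

Request:
apply_moves(series=[[[0.1,0,0],[0,0,0],0],[[0.1,0,0],[0,0,0],0]])

```text
time_s: 13.63
tcp_pos: [0.5839, 0.2363, 0.1389]
tcp_rot: [103.5, 90.0, 13.5]
force: [-2.4, -1.2, 6.7]
grip_width: 0.0005
```

Request:
apply_moves(series=[[[0.1,0,0],[0,0,0],0],[[0.1,0,0],[0,0,0],0]])

```text
time_s: 13.8
tcp_pos: [0.5839, 0.2363, 0.1379]
tcp_rot: [103.5, 90.0, 13.5]
force: [-1.6, -0.6, 7.5]
grip_width: 0.0003
```

Request:
apply_moves(series=[[[0.1,0,0],[0,0,0],0],[[0.1,0,0],[0,0,0],0]])

```text
time_s: 13.97
tcp_pos: [0.5838, 0.2363, 0.1369]
tcp_rot: [96.2, 90.0, 6.2]
force: [-3.4, -2.3, 7.4]
grip_width: 0.0005
```

Request:
apply_moves(series=[[[0.1,0,0],[0,0,0],0],[[0.1,0,0],[0,0,0],0]])

```text
time_s: 14.13
tcp_pos: [0.5838, 0.2364, 0.1366]
tcp_rot: [84.1, 90.0, -5.9]
force: [-6.3, -3.1, 16.7]
grip_width: 0.0004
```

Request:
apply_moves(series=[[[0.1,0,0],[0,0,0],0],[[0.1,0,0],[0,0,0],0]])

```text
time_s: 14.3
tcp_pos: [0.5839, 0.2364, 0.1364]
tcp_rot: [77.7, 89.9, -12.3]
force: [-10.0, -5.4, 27.5]
grip_width: 0.0006
```

Request:
apply_moves(series=[[[-0.05,0,0],[0,0,0],0],[[-0.05,0,0],[0,0,0],0],[[-0.05,0,0],[0,0,0],0],[[-0.05,0,0],[0,0,0],0],[[-0.05,0,0],[0,0,0],0],[[-0.05,0,0],[0,0,0],0],[[-0.05,0,0],[0,0,0],0],[[-0.05,0,0],[0,0,0],0],[[-0.05,0,0],[0,0,0],0],[[-0.05,0,0],[0,0,0],0],[[-0.05,0,0],[0,0,0],0],[[-0.05,0,0],[0,0,0],0],[[-0.05,0,0],[0,0,0],0],[[-0.05,0,0],[0,0,0],0],[[-0.05,0,0],[0,0,0],0],[[-0.05,0,0],[0,0,0],0]])

```text
time_s: 15.63
tcp_pos: [0.5839, 0.2364, 0.1365]
tcp_rot: [83.4, 89.9, -6.6]
force: [-8.5, -4.5, 22.2]
grip_width: 0.0004
```

```bash
python3 - <<'E'
from h import *
for n in ['scene','top']:
    p=cams.read_camera(n); save(p,n+'3.png');M=Rm(p['attitude'])
    for t in ['lid_c_top','mug','bar_carton','biscuit_tube','calculator','scoop','mint_tin']:
        print(n,t,[(round(d['conf'],2),np.round(M@d['point']+p['xyz'],3)) for d in cams.pinpoint(p,t)[:1]])
a,b=cv2.imread('pics/scene0.png'),cv2.imread('pics/scene3.png')
f=lambda i:cv2.resize(i[245:355,370:470],None,fx=4,fy=4,interpolation=cv2.INTER_CUBIC)
cv2.imwrite('pics/cmp3.png',np.hstack([f(a),f(b)]))
s=bot.observe();print(s['force'],s['tcp_pos'],s['time_s'])
E
```

```text
scene lid_c_top [(0.58, array([0.587, 0.237, 0.137]))]
scene mug [(0.58, array([ 0.625,  0.079, -0.004]))]
scene bar_carton [(0.65, array([ 0.651, -0.268, -0.   ]))]
scene biscuit_tube [(0.94, array([ 0.433, -0.075,  0.   ]))]
scene calculator [(0.87, array([ 0.438,  0.274, -0.004]))]
scene scoop [(0.72, array([0.732, 0.142, 0.002]))]
scene mint_tin [(0.75, array([ 0.731, -0.094,  0.001]))]
top lid_c_top [(0.64, array([0.581, 0.234, 0.135]))]
top mug [(0.74, array([ 0.628,  0.082, -0.004]))]
top bar_carton [(0.88, array([ 0.649, -0.264, -0.003]))]
top biscuit_tube [(0.64, array([ 0.431, -0.072, -0.004]))]
top calculator []
top scoop []
top mint_tin [(0.73, array([ 0.723, -0.097, -0.   ]))]
[-9.21278016 -4.9673441  22.49159432] [0.58385876 0.23638413 0.13644633] 16.4333
```

View pics/cmp3.png

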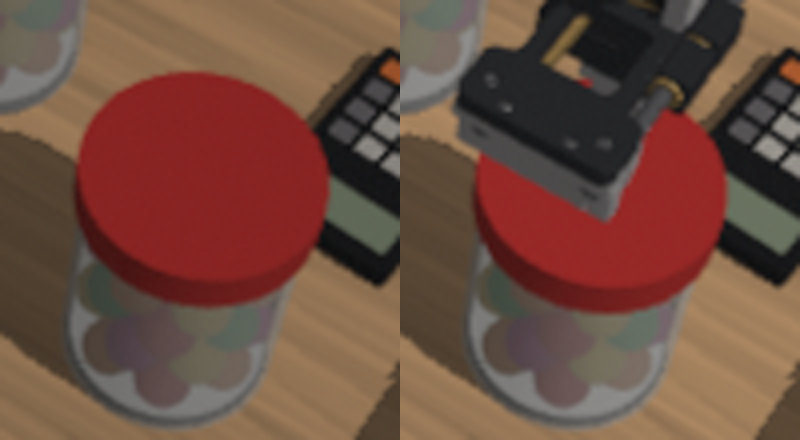

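View pics/scene3.png

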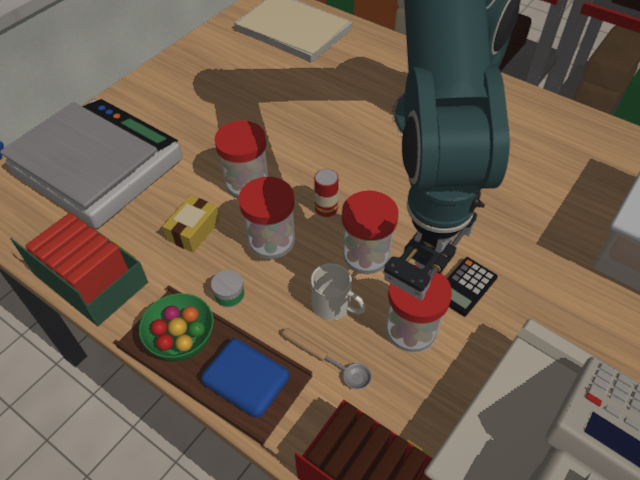

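The crop shows lid C lower than before (skirt bottom at about row 312 against 305) and level. The full view shows everything else where it stood. The push is holding at about 22 N, so I'm handing in.

```bash
python3 -c "
from cell import bot
print(bot.finish_job()); s=bot.observe(); print(s['force'],s['tcp_pos'],s['time_s'])"
```

```text
the job is handed in; nothing more can be done
None
the job is handed in; nothing more can be done
```

The loose lid was lid C, the one next to the till at about (0.584, 0.236). It is now pushed fully home, and the arm was still holding it down when I handed in at about 16.4 s.

- **Finding it:** Pressed about 37 mm off centre, A, D and B stayed firm: forces reached 14–21 N, with only about 0.3 mm of give in the last step. C gave softly (1.4, then 3 N) before stopping, and the picture taken during that press showed it tilted. The sink I measured on C was only about 2 mm, less than the stated 3–5 mm, so I relied on the picture and the later slide as well.
- **Seating it:** Pushed at its middle at an average of about 6 mm/s, C slid from about 142 to 136.6 mm at 6–8 N, then stopped hard. That is slightly under the stated 9–16 N. The force peaked at 27.5 N at the stop.
- **Holding it:** I eased to about 22 N and held there for over a second. The height stayed steady at 136.5 mm.
- **Last checks:** The picture shows lid C lower and level, and the carton, tube, mug and tin within 4 mm of their first readings. In the top view the networks missed the calculator and scoop; in the scene view both were in place.

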